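# Tare the paint scale with the mixing pot on it

## Robot

A 6-joint arm with a two-finger parallel gripper is mounted at the origin on the work surface. World frame = base frame: x ahead of the robot, y to its left, z up, the work surface at z = 0. Lengths are in m, angles in rad, forces in N, time in s.
With the tool pointing down it reaches from about 0.3 to 0.775 m from the base axis. Payload 14.6 kg.
Tool frame: the origin (TCP) lies on the mounting face of the last link; the fingertips stand 173 mm ahead of it and the grasp point (between the pads) lies 155 mm ahead of it; z points along the fingers, y is the line along which they close (so a half turn about z gives the same grasp; the last joint's range is limited). The gripper opens to 85 mm and grips with 20 to 120 N. Pads are 22 mm wide; open, the fingers measure 114 mm over their backs; the gripper's body (76 mm by 85 mm) begins 54 mm behind the grasp point. The pads swing forward as they close: fully open they stand 13 mm farther back than shut.
Start: joints at [-1.375, 0.3, 1.521, -0, 1.321, -0.067], TCP at [0.143, -0.531, 0.405] pointing down, gripper open.
Joint ranges: [-3.03, 3.03], [-0.79, 2.21], [0.23, 2.52], [-1.04, 4.18], [0, 3.07], [-2.55, 2.55]. Speed limits (rad/s): [2.22, 2.22, 2.57, 3.14, 3.14, 3.14].

## Interface

Orientations are given as a 3x3 rotation matrix whose columns are the frame's x, y, z axes.
In Python, from bench import sense, snapshot, hand_in gives the robot as it stands.
- The arm moves only by the tool servo_tool, never from a script. Its argument "plan" is a list of rows, each a list of 3 entries, a list of its own where there are three numbers: the shift along the tool's x, y, z in m, then the turn, a rotation vector about the tool's x, y, z in degrees, then the opening, from 0 (shut) to 1 (fully open). In form: [[[dx, dy, dz], [ax, ay, az], claw], ...]. A call has 1 to 5 rows; each row is the pose to reach, as a shift and turn from the pose commanded when the call began, along the tool's axes at that moment; what a row does not reach only later rows make up. A row lasts 1/10 s, in which the tool goes at most 50 mm and 8.59 degrees, less where a joint would pass 70% of its speed; a pose out of reach is approached as far as the arm can. A call with a gripper value outside its range is refused whole. The fingers move at their own pace and stop on an object; the grip force is fixed at half the most. Time passes only in rows, so rows that repeat a pose let the fingers close. It gives the time, the measured TCP pose, the force, the opening and the grip force at its end, in the units of the state.
- sense(): the state, without advancing time (a new reading comes with each control period).
- snapshot(name): name is "side" or "top" or "wrist"; returns a dict with "img" (480x640x3 uint8, red, green, blue), "fovy" (degrees; the focal length in pixels is half the picture's height over the tangent of half this angle, whatever the lens; pixels are square), "cx", "cy" (the principal point, pixels), "eye" and "rotation" of the camera in the world; the wrist camera has in their place "hand_eye" (4x4, takes a point from camera to tool coordinates, whose origin is the TCP and whose axes are the flange's). Camera axes: x right, y down, z forward; pixel columns grow to the right and rows downward; lengths in m; the calibration is good to about 2 mm. A picture is of the moment at which its call begins: read the wrist's pose just before it. There is no depth.
- hand_in(): hands the job in; it is judged then, once.
The state is a dict: "time": time; "qpos": joint angles; "qd": joint speeds; "effort": joint torques, N m; "position": TCP position; "orientation": TCP orientation; "wrist_force": force on the tool from outside, world axes, zero at the start; "torque": the same for the moment, N m; "opening": finger opening in m; "grasp_force": force on a finger pad.
Only numpy, scipy, OpenCV 4.12 (cv2) and the standard library are available. Lean on these libraries where they do the work, as an engineer would, in place of code of your own. Each camera call takes 0.05 s, during which the arm holds its last target. There are 200 camera calls.

## Task

Stand the empty white mixing pot upright in the middle of the scale's pan, gently, without tipping it or pushing the pan down hard. Once the pot stands there by itself, turn the tare knob on the sloping face until the needle reads zero, with the broad zero mark of the disc lined up with the needle. Leave the other things on the table where they are.

Things in the scene. Friction and masses are not known exactly. Their poses are not given: they have to be found in the camera images.
- scale: Grey dial scale, fixed to the table, 190 mm wide (y) and 225 mm deep (x). Origin at the centre of its underside on the table; its -x side faces the robot and is a face sloping up and away at 35 degrees from level (lower edge about 25 mm, upper edge about 94 mm above the table), carrying the dial. Behind it is a block 94 mm high with the pan above it.
- dial_centre (a point): Centre of the dial, on the surface of the sloping face, 61 mm in front of the scale's origin and 59.5 mm above the table. Its frame is fixed to the scale: z points squarely out of the sloping face (35 degrees from vertical, leaning towards the scale's -x), x points straight up the slope, y to the scale's +y. The knob and the needle turn about its z axis.
- tare_knob (a joint): Angle of the tare knob, rad: 0 when its zero mark points straight up the slope, growing clockwise as seen looking at the face; range -2.4 to 2.4. It stays where it is left (friction 0.05 N m).
- knob_grip (a point): Point on the knob's axis at the height to grip, 24 mm out from the face. The knob is a black grip bar 46 mm long, 14 mm wide (its flat sides are what is gripped), standing from 6 to 36 mm out from the face, on a flat graduated metal disc 72 mm across whose top is 8 mm out from the face (a round 34 mm hub reaches 20 mm out). Disc and bar turn together; this point's x runs along the bar towards the zero mark, its z out of the face.
- zero_mark (a point): Zero mark of the turning disc: the broad black line (4 mm wide, in line with the bar's end that has the white stripe on top) at the disc's edge; the other 29 marks are thin, 12 degrees apart. This point lies in line with the mark, 42 mm from the axis, just outside the disc, 5 mm out from the face.
- needle_point (a point): Point on the black needle (4 mm wide) that comes out from under the disc and sweeps over the white face around it; this point is 42 mm from the axis, 5 mm out from the face. The needle is moved by the pan only, cannot be touched, and turns clockwise as the load grows (about 5 rad per kg). With the pan empty it stands 37 degrees anticlockwise of straight up the slope. The scale reads zero when this point and the zero mark coincide.
- pan_top (a point): Centre of the upper surface of the scale's round steel pan: 140 mm across, flat, without a rim, 75 mm behind the scale's origin, 118 mm above the table when empty.
- pan (a joint): How far the pan has sunk, m: 0 empty, growing downwards. Sprung at 250 N/m and damped: it sinks 6 to 10 mm under the pot and comes to rest within about half a second; its stop is at 25 mm.
- pot_centre (a point): Centre, half-way up, of the mixing pot: an open, empty white ceramic pot, loose, standing upright on the table, 80 mm tall, 53 mm across at the foot and 56 mm at the rim, wall 3 mm, 0.15 to 0.25 kg. z points up.
- jar: Closed amber glass jar with a black lid, 60 mm across, 80 mm tall; bystander. Origin at the centre of its underside.
- paint_a: Black plastic paint bottle, 40 mm across, 110 mm tall; bystander. Origin at the centre of its underside.
- paint_b: Blue plastic paint bottle, 44 mm across, 100 mm tall; bystander. Origin at the centre of its underside.
- tape: Roll of white tape lying flat, 100 mm across, 50 mm tall; bystander. Origin at the centre of its underside.
- brush: Paint brush lying on the table; bystander. Long axis along its own x.
- spatula: Spatula lying on the table; bystander. Long axis along its own x.
Not all that is in view belongs to the job. Leave any purple or turquoise look-alike of the part that bears pot_centre alone.

How it is judged:
On the way, in this order (a step that is already met when the one before it is completed fails the run):
1. the pot stands upright in the middle of the pan, released, the pan at rest (horizontal distance between pot_centre and pan_top below 0.03 m and angle between pot_centre's own z axis and vertical below 0.1 rad and z of pot_centre in the frame of pan_top between 0.034 and 0.046 m and contact force between the fingers and anything else below 0.05 N and velocity of joint pan between -0.004 and 0.004 m/s), for 0.3 s.
2. the zero mark has been turned to the needle (distance between zero_mark and needle_point below 0.0044 m), for 0.2 s.
At the end, for the whole second after the job is handed in: The pot stands upright (within 0.1 rad) on the pan, released, its centre within 30 mm of the pan's centre, the pan at rest, and the disc's zero mark stands within half a division (6 degrees, 4.4 mm at the needle point) of the needle, the knob at rest (all of step 1 and distance between zero_mark and needle_point below 0.0044 m and velocity of joint tare_knob between -0.1 and 0.1 rad/s); the robot touches nothing.
It fails at once if the pot is tipped more than 30 degrees (angle between pot_centre's own z axis and vertical above 0.52 rad).
It fails at once if the pan is pushed down more than 22 mm (value of joint pan above 0.022 m).
It fails at once if a bystander is moved more than 30 mm (distance of any of jar, paint_a, paint_b, tape, brush, spatula from where it was at the start of the episode above 0.03 m).
It also fails if it takes over 48 s, if anything falls off the work surface, if the arm or the gripper's body presses on something with over 40 N, if the wrist force passes 120 N, or if a joint passes its speed limit or range.

## Working session

There is one attempt and no reset: what is moved stays moved. The work goes in short steps, Python scripts to look and compute and a tool call to move; the robot and the scene stay as the last step left them, time stands still between calls to the robot, and variables do not carry over. Pictures are saved under pics/ and viewed, at most 11 in all, crops included, and the job is handed in when it is done.

Besides the shell and the picture viewer there is one more tool, called after "Request:" as a command line: name --argument value ..., lists and objects as JSON in quotes. servo_tool: Moves the arm, as the interface text tells. Its arguments: {"type":"object","properties":{"plan":{"type":"array"}},"required":["plan"]}

```bash
ls; mkdir -p pics; cat > h.py <<'E'
import numpy as np, cv2
from bench import sense, snapshot, hand_in
def cam(s,st=None):
    f=240/np.tan(np.radians(s["fovy"])/2)
    K=np.array([[f,0,s["cx"]],[0,f,s["cy"]],[0,0,1]])
    if "eye" in s: return K,np.array(s["rotation"]),np.array(s["eye"])
    H=np.array(s["hand_eye"]);R=np.array(st["orientation"]);p=np.array(st["position"])
    return K,R@H[:3,:3],p+R@H[:3,3]
def ray(c,u,v):
    K,R,e=c; d=R@np.linalg.solve(K,[u,v,1]); return e,d/np.linalg.norm(d)
def onz(c,u,v,z):
    e,d=ray(c,u,v); return e+d*(z-e[2])/d[2]
def proj(c,P):
    K,R,e=c; q=K@(R.T@(np.array(P)-e)); return q[:2]/q[2]
def save(n,s): cv2.imwrite(f"pics/{n}.png",cv2.cvtColor(s["img"],cv2.COLOR_RGB2BGR))
E
python3 - <<'E'
from h import *
import pickle
st=sense();print(st)
a={}
for n in("top","side","wrist"):
    s=snapshot(n);save(n+"0",s);a[n]=s;print(n,cam(s,st)[2],s["fovy"],s["cx"],s["cy"]);
pickle.dump((st,a),open("s0.pkl","wb"))
E
```

```text
pics
{'time': 0.0, 'qpos': array([-1.37458638e+00,  3.00509578e-01,  1.52160284e+00,  6.13516777e-06,
        1.32071751e+00, -6.66105285e-02]), 'qd': array([-0.00055953,  0.00256662, -0.00148496, -0.00019145,  0.00254499,
       -0.00039648]), 'effort': array([ 4.19065991e-04, -5.43498766e+01, -3.61794484e+01, -1.70263451e-06,
        4.00102814e-03, -6.38628393e-06]), 'position': array([ 0.14287866, -0.53108458,  0.40409088]), 'orientation': array([[ 9.65661452e-01,  2.59803587e-01, -2.35379799e-04],
       [ 2.59803679e-01, -9.65660693e-01,  1.21468907e-03],
       [ 8.82835579e-05, -1.23413095e-03, -9.99999235e-01]]), 'wrist_force': array([-0.3232437 , -0.42544137, -0.38418011]), 'torque': array([ 0.01560448, -0.00305085, -0.00129953]), 'grasp_force': 0.0, 'opening': 0.08530652593876605}
top [0.35553491 0.00650246 1.08591888] 55.923693394919596 311.07320947615256 232.1971788925481
side [0.27647439 0.60325019 0.70349816] 54.23914057349469 327.0450737821277 243.50184739797672
wrist [ 0.21839603 -0.5114176   0.37283287] 71.26700461796577 315.18155524297845 240.91070377741684
```

View pics/top0.png

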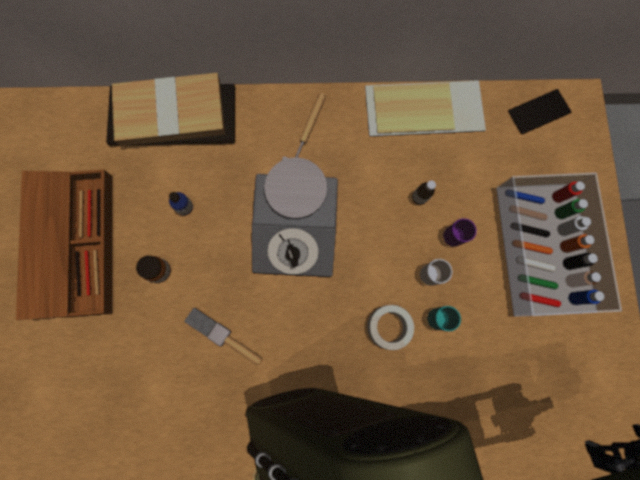

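View pics/side0.png

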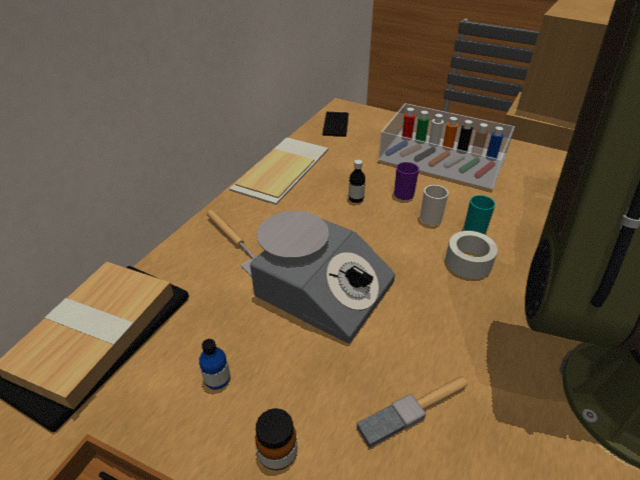

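The top view shows the pan at (296,188), the dial at (292,252), and the white pot at (439,271), with purple at (460,232) and turquoise at (444,319). The side view shows the white pot at (433,205) and the scale at (320,270).

```bash
python3 - <<'E'
from h import *
import pickle
st,a=pickle.load(open("s0.pkl","rb"))
s=a["top"];c=cam(s)
hsv=cv2.cvtColor(s["img"],cv2.COLOR_RGB2HSV)
def comps(m,x0,x1,y0,y1,nm,z):
    mm=np.zeros(m.shape,np.uint8);mm[y0:y1,x0:x1]=m[y0:y1,x0:x1]
    cs,_=cv2.findContours(mm,cv2.RETR_EXTERNAL,cv2.CHAIN_APPROX_NONE)
    k=max(cs,key=cv2.contourArea);e=cv2.fitEllipse(cv2.convexHull(k))
    print(nm,e,"area",cv2.contourArea(k),"xyz",onz(c,*e[0],z)); return k
print(hsv[271,425:455,1:].tolist()); print(hsv[188,260:335:6].tolist(), hsv[240,240:345:6].tolist())
m=(hsv[...,1]<90)
comps(m,415,460,252,290,"pot",.07)
comps(m&(hsv[...,2]>90),240,350,140,221,"pan",.118)
comps(m&(hsv[...,2]>110),258,328,221,280,"dial",.0595)
k=comps(m,240,350,150,285,"scale",.05)
r=cv2.approxPolyDP(k,4,True)[:,0];print(r.tolist())
for p in [(254,274),(332,276)]: print("front bottom/upper edge guess z=.025",onz(c,*p,.025))
for p in [(254,176),(337,178)]: print("rear top z=.094",onz(c,*p,.094))
t=cv2.resize(s["img"][140:300,230:480],None,fx=3.2,fy=3.2,interpolation=cv2.INTER_CUBIC)
u=cv2.resize(a["side"]["img"][150:350,240:480],None,fx=3,fy=3,interpolation=cv2.INTER_CUBIC)
cv2.imwrite("pics/t1.png",t[...,::-1])
E
```

```text
[[60, 64], [35, 72], [18, 97], [4, 133], [7, 155], [6, 161], [14, 167], [9, 165], [11, 166], [8, 159], [12, 155], [13, 141], [33, 122], [43, 119], [47, 104], [53, 86], [41, 68], [63, 61], [45, 62], [52, 64], [46, 66], [62, 66], [69, 63], [53, 62], [53, 67], [26, 88], [40, 122], [65, 137], [110, 139], [138, 135]]
[[8, 12, 87], [0, 21, 134], [5, 22, 130], [6, 27, 134], [10, 23, 134], [3, 23, 133], [3, 21, 131], [8, 21, 134], [6, 19, 132], [3, 17, 135], [0, 12, 131], [4, 17, 121], [30, 3, 92]] [[16, 138, 142], [16, 133, 148], [14, 43, 78], [60, 3, 76], [165, 7, 75], [16, 24, 115], [20, 25, 154], [18, 32, 103], [19, 29, 71], [10, 19, 121], [14, 23, 122], [16, 27, 159], [20, 33, 156], [15, 13, 77], [150, 3, 79], [10, 10, 77], [15, 130, 131], [14, 136, 146]]
pot ((436.4582824707031, 271.8106689453125), (26.203903198242188, 32.74602127075195), 79.57807159423828) area 614.0 xyz [ 0.45997544 -0.29723581  0.07      ]
pan ((297.33441162109375, 180.83042907714844), (70.32243347167969, 99.60311889648438), 136.3134002685547) area 3435.5 xyz [0.66591267 0.0127429  0.118     ]
dial ((292.5968933105469, 250.7808837890625), (45.795597076416016, 50.84252166748047), 95.98593139648438) area 1768.5 xyz [0.51743107 0.027384   0.0595    ]
scale ((294.2587890625, 222.443603515625), (95.30504608154297, 147.34622192382812), 2.942600727081299) area 8796.5 xyz [0.58605173 0.02245661 0.05      ]
[[300, 150], [292, 158], [284, 156], [267, 174], [256, 175], [253, 272], [332, 274], [337, 181], [299, 158]]
front bottom/upper edge guess z=.025 [0.46994525 0.11952165 0.025     ]
front bottom/upper edge guess z=.025 [ 0.46076495 -0.06333017  0.025     ]
rear top z=.094 [0.68721135 0.11181767 0.094     ]
rear top z=.094 [ 0.67848862 -0.07821056  0.094     ]
```

View pics/t1.png

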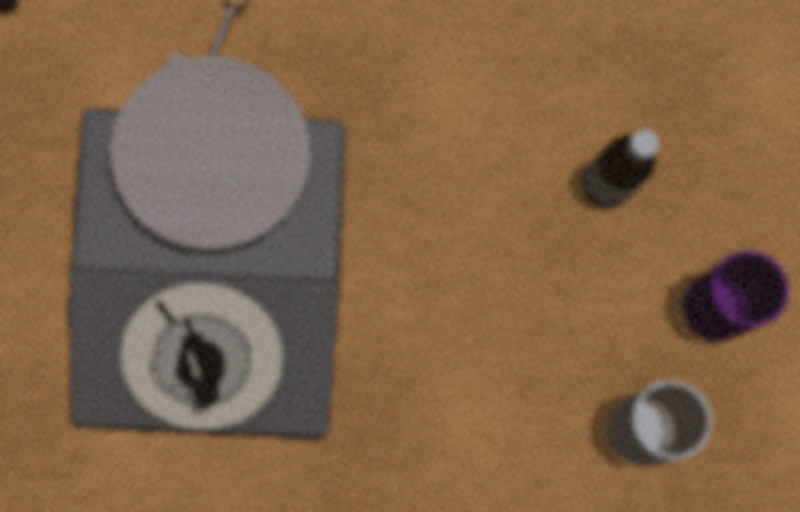

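The enlarged crop shows the pot rim centred at about (440,271.6) and the pan at about (295.9,187.5). The needle points up-left and the knob bar is near vertical.

```bash
python3 - <<'E'
from h import *
import pickle
st,a=pickle.load(open("s0.pkl","rb"))
c=cam(a["top"]);b=cam(a["side"])
f=lambda u,v,z:print((u,v),onz(c,u,v,z).round(4))
f(440,271.6,.08);f(428,271.6,.08);f(452,271.6,.08)
f(295.9,187.5,.118);f(264.5,187.5,.118);f(327,187.5,.118)
f(292.9,251,.0595);f(460.5,232,.08);f(445,319,.08);f(391,328,.05)
# pot in side: rim ellipse centre guess & mask
hsv=cv2.cvtColor(a["side"]["img"],cv2.COLOR_RGB2HSV)
m=np.zeros(hsv.shape[:2],np.uint8);m[180:232,412:455]=(hsv[180:232,412:455,1]<70)
x,y,w,h=cv2.boundingRect(max(cv2.findContours(m,0,1)[0],key=cv2.contourArea));print("side pot",x,y,w,h)
print("rim side",onz(b,x+w/2,193,.08),"foot bottom",onz(b,x+w/2-1,y+h,0))
p=onz(c,440,271.6,.08);p[2]=.04;print("expected side px",proj(b,p))
p=onz(c,295.9,187.5,.118);print("pan side px",proj(b,p))
E
```

```text
(440, 271.6) [ 0.4592 -0.3023  0.08  ]
(428, 271.6) [ 0.4599 -0.2752  0.08  ]
(452, 271.6) [ 0.4586 -0.3293  0.08  ]
(295.9, 187.5) [0.6505 0.0162 0.118 ]
(264.5, 187.5) [0.652 0.086 0.118]
(327, 187.5) [ 0.649 -0.053  0.118]
(292.9, 251) [0.5169 0.0267 0.0595]
(460.5, 232) [ 0.5485 -0.3567  0.08  ]
(445, 319) [ 0.3548 -0.3047  0.08  ]
(391, 328) [ 0.3381 -0.1903  0.05  ]
side pot 420 185 28 40
rim side [ 0.46193211 -0.29312163  0.08      ] foot bottom [ 0.44704006 -0.28074754  0.        ]
expected side px [433.58260144 205.22917111]
pan side px [293.46760592 231.89039868]
```

Request:
servo_tool --plan '[[[0.046,-0.017,0],[0,0,8],1],[[0.092,-0.035,0],[0,0,15],1],[[0.138,-0.052,0],[0,0,15],1],[[0.183,-0.07,0],[0,0,15],1],[[0.229,-0.087,0],[0,0,15],1]]'

```text
time: 0.65
position: [0.3426, -0.3861, 0.4047]
orientation: [[1.0, 0.001, -0.0], [0.001, -1.0, 0.0], [-0.0, -0.0, -1.0]]
wrist_force: [0.5, -0.6, -0.7]
opening: 0.0854
grasp_force: 0.0
```

Request:
servo_tool --plan '[[[0.046,-0.005,0],[0,0,0],1],[[0.092,-0.01,0],[0,0,0],1],[[0.115,-0.013,0],[0,0,0],1],[[0.115,-0.013,0],[0,0,0],1]]'

```text
time: 1.05
position: [0.4588, -0.3735, 0.4037]
orientation: [[1.0, 0.004, -0.001], [0.004, -1.0, 0.001], [-0.001, -0.001, -1.0]]
wrist_force: [-0.9, -0.5, 0.0]
opening: 0.0857
grasp_force: 0.0
```

```bash
cat >> h.py <<'E'
def rel(st,P,R=None):
    R0=np.array(st["orientation"]);print("shift",(R0.T@(np.array(P)-st["position"])).round(4))
    if R is not None: print("rotvec deg",np.degrees(cv2.Rodrigues(R0.T@R)[0].ravel()).round(2))
E
python3 - <<'E'
from h import *
st=sense();s=snapshot("wrist");save("w1",s);c=cam(s,st)
print(st["time"],st["position"],st["orientation"].round(4),st["qpos"],st["wrist_force"])
print(proj(c,[.4592,-.3023,.08]))
rel(st,[.4592,-.3023,.205],np.diag([1.,-1,-1]))
E
```

```text
1.05 [ 0.45875943 -0.37351699  0.40370904] [[ 1.0e+00  3.9e-03 -7.0e-04]
 [ 3.9e-03 -1.0e+00  9.0e-04]
 [-6.0e-04 -9.0e-04 -1.0e+00]] [-7.45270548e-01  3.93931992e-01  1.39739805e+00  2.56691662e-04
  1.35138027e+00  8.21613328e-01] [-0.89723507 -0.50056765  0.04429186]
[235.9102807 223.7374814]
shift [ 0.0008 -0.071   0.1988]
rotvec deg [-0.05  0.04  0.22]
```

View pics/w1.png

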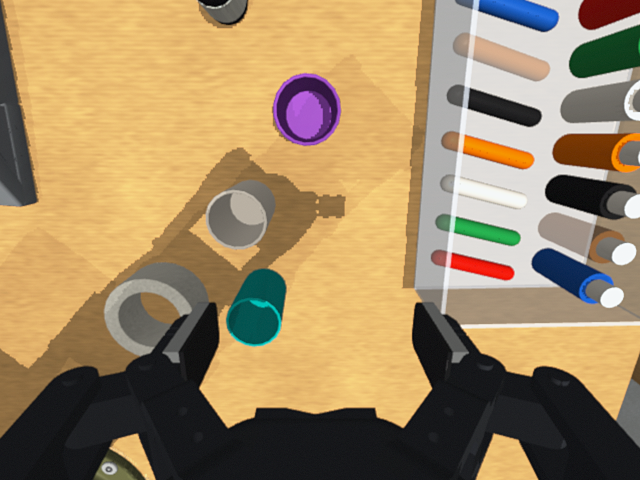

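The wrist picture shows the pot rim at about (238,218), with turquoise below it and purple above it, both clear in y. That agrees with the prediction to about 5 mm.

Request:
servo_tool --plan '[[[0.002,-0.035,0.02],[0,0,0],1],[[0.004,-0.07,0.045],[0,0,0],1],[[0.004,-0.07,0.09],[0,0,0],1],[[0.004,-0.07,0.1],[0,0,0],1],[[0.004,-0.07,0.1],[0,0,0],1]]'

```text
time: 1.6
position: [0.4597, -0.3051, 0.3041]
orientation: [[1.0, 0.0, -0.002], [0.0, -1.0, 0.001], [-0.002, -0.001, -1.0]]
wrist_force: [0.8, -0.2, 1.1]
opening: 0.0856
grasp_force: 0.0
```

```bash
python3 - <<'E'
from h import *
st=sense();s=snapshot("wrist");save("w2",s);c=cam(s,st)
print(st["position"]);u=proj(c,[.462,-.3035,.08]);print(u)
hsv=cv2.cvtColor(s["img"],cv2.COLOR_RGB2HSV)
print(onz(c,320,300,.08))
E
```

```text
[ 0.45970301 -0.30511991  0.30409964]
[312.0829967  262.18049798]
[ 0.43600313 -0.30850228  0.08      ]
```

View pics/w2.png

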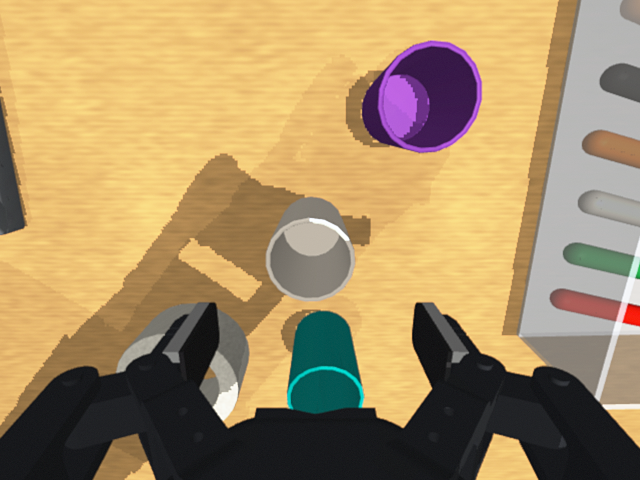

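Rim centre is at (310,259), so the pot is at about (0.463,-0.303).

Request:
servo_tool --plan '[[[0.003,-0.002,0.04],[0,0,0],1],[[0.003,-0.002,0.08],[0,0,0],1],[[0.003,-0.002,0.097],[0,0,0],1],[[0.003,-0.002,0.097],[0,0,0],1],[[0.003,-0.002,0.097],[0,0,0],0.65]]'

```text
time: 2.15
position: [0.4637, -0.3034, 0.2097]
orientation: [[1.0, 0.0, 0.002], [0.0, -1.0, -0.002], [0.002, 0.002, -1.0]]
wrist_force: [-0.5, -0.0, 1.3]
opening: 0.073
grasp_force: 0.0
```

Request:
servo_tool --plan '[[[0,0,0],[0,0,0],0.4],[[0,0,0],[0,0,0],0.4],[[0,0,0],[0,0,0],0.4],[[0,0,0],[0,0,0],0.4],[[0,0,0],[0,0,0],0.4]]'

```text
time: 2.65
position: [0.4638, -0.3029, 0.2101]
orientation: [[1.0, 0.001, 0.003], [0.001, -1.0, -0.002], [0.003, 0.002, -1.0]]
wrist_force: [-0.8, 1.3, 8.2]
opening: 0.0544
grasp_force: 61.4
```

Request:
servo_tool --plan '[[[0,0,-0.02],[0,0,0],0.4],[[0,0,-0.05],[0,0,0],0.4],[[0,0,-0.09],[0,0,0],0.4],[[0,0,-0.13],[0,0,0],0.4],[[0.01,-0.02,-0.16],[0,0,0],0.4]]'

```text
time: 3.15
position: [0.4725, -0.2835, 0.3716]
orientation: [[1.0, -0.001, 0.003], [-0.001, -1.0, -0.003], [0.003, 0.003, -1.0]]
wrist_force: [1.0, 0.0, -2.9]
opening: 0.0543
grasp_force: 63.8
```

Request:
servo_tool --plan '[[[0.02,-0.034,0],[0,0,0],0.4],[[0.04,-0.068,0],[0,0,0],0.4],[[0.06,-0.102,0],[0,0,0],0.4],[[0.08,-0.136,0],[0,0,0],0.4],[[0.1,-0.17,0],[0,0,0],0.4]]'

```text
time: 3.65
position: [0.5735, -0.1109, 0.3691]
orientation: [[1.0, 0.001, 0.002], [0.001, -1.0, -0.0], [0.002, 0.0, -1.0]]
wrist_force: [0.5, -0.1, -3.1]
opening: 0.054
grasp_force: 63.9
```

Request:
servo_tool --plan '[[[0.02,-0.034,0],[0,0,0],0.4],[[0.04,-0.068,0],[0,0,0],0.4],[[0.06,-0.1,0],[0,0,0],0.4],[[0.07,-0.12,0],[0,0,0],0.4],[[0.077,-0.129,0],[0,0,0],0.4]]'

```text
time: 4.15
position: [0.6504, 0.0185, 0.3686]
orientation: [[1.0, 0.003, 0.001], [0.003, -1.0, 0.0], [0.001, -0.0, -1.0]]
wrist_force: [-0.5, -0.5, -2.7]
opening: 0.0541
grasp_force: 63.9
```

Request:
servo_tool --plan '[[[0,0,0],[0,0,0],0.4],[[0,0,0],[0,0,0],0.4]]'

```text
time: 4.35
position: [0.6497, 0.0157, 0.368]
orientation: [[1.0, 0.0, 0.0], [0.0, -1.0, -0.0], [0.0, 0.0, -1.0]]
wrist_force: [0.5, 0.3, -1.7]
opening: 0.0541
grasp_force: 63.9
```

```bash
python3 - <<'E'
from h import *
st=sense();print(st["position"],st["orientation"].round(4),st["wrist_force"],st["opening"],st["qpos"])
S=snapshot("side");W=snapshot("wrist");c=cam(W,st);b=cam(S)
print("pan px wrist",proj(c,[.6505,.0162,.118]),"side pan",proj(b,[.6505,.0162,.118]))
i=np.hstack([S["img"][110:370,200:480],cv2.resize(W["img"],(400,300))[:260]])
cv2.imwrite("pics/m3.png",i[...,::-1])
E
```

```text
[0.64971809 0.0157492  0.3680252 ] [[ 1.e+00  4.e-04  2.e-04]
 [ 4.e-04 -1.e+00 -2.e-04]
 [ 2.e-04  2.e-04 -1.e+00]] [ 0.53959802  0.27130734 -1.73024277] 0.05414015746188971 [-3.20849458e-02  5.52931055e-01  1.25002690e+00 -2.34730896e-04
  1.33847105e+00  1.53833544e+00]
pan px wrist [313.56102645 251.21850871] side pan [293.47633444 231.87474008]
```

View pics/m3.png

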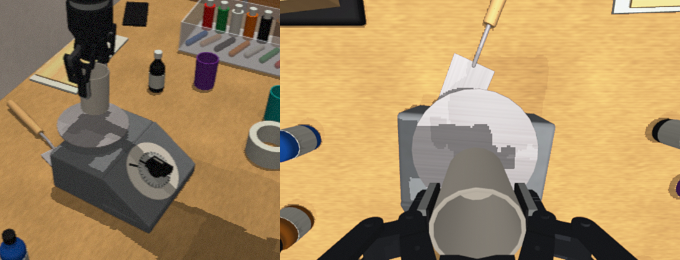

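The side view shows the pot held over the pan. The wrist view puts the pan's centre at about (312,241), roughly 4 mm ahead of the tool.

Request:
servo_tool --plan '[[[0.004,0,0.012],[0,0,0],0.4],[[0.004,0,0.024],[0,0,0],0.4],[[0.004,0,0.032],[0,0,0],0.4],[[0.004,0,0.036],[0,0,0],0.4],[[0.004,0,0.038],[0,0,0],0.4]]'

```text
time: 4.95
position: [0.654, 0.0167, 0.3289]
orientation: [[1.0, 0.001, -0.001], [0.001, -1.0, 0.0], [-0.001, -0.0, -1.0]]
wrist_force: [0.5, 0.3, -2.8]
opening: 0.054
grasp_force: 63.9
```

Request:
servo_tool --plan '[[[0,0,0.002],[0,0,0],0.4],[[0,0,0.004],[0,0,0],0.4],[[0,0,0.006],[0,0,0],0.4],[[0,0,0.008],[0,0,0],0.4],[[0,0,0.008],[0,0,0],0.4]]'

```text
time: 5.45
position: [0.654, 0.0167, 0.3216]
orientation: [[1.0, 0.001, 0.0], [0.001, -1.0, 0.0], [0.0, -0.0, -1.0]]
wrist_force: [0.1, 0.6, -0.7]
opening: 0.0543
grasp_force: 63.9
```

```bash
python3 - <<'E'
from h import *
st=sense();print(st["position"],st["wrist_force"])
S=snapshot("side");c=cam(S)
for z in(.118,.112,.108): print(proj(c,[.6535,.016,z]))
i=cv2.resize(S["img"][130:290,220:400],None,fx=3.5,fy=3.5,interpolation=cv2.INTER_CUBIC)
cv2.imwrite("pics/m4.png",i[...,::-1])
E
```

```text
[0.65401406 0.01673385 0.32161471] [ 0.10858528  0.63320824 -0.71112119]
[292.19520952 231.34343691]
[292.31784264 233.70279808]
[292.39900513 235.26429808]
```

View pics/m4.png

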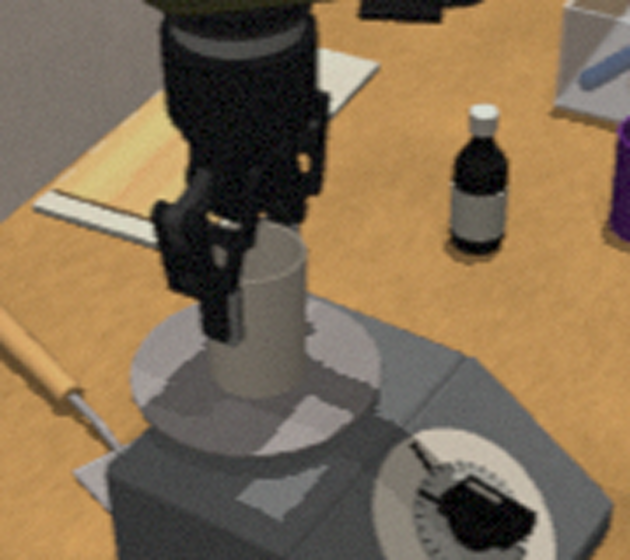

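The pot rests centrally on the pan and most of its weight has transferred, so I'll release it.

Request:
servo_tool --plan '[[[0,0,0.001],[0,0,0],0.72],[[0,0,0.001],[0,0,0],0.85],[[0,0,0.001],[0,0,0],1],[[0,0,0.001],[0,0,0],1],[[0,0,0.001],[0,0,0],1]]'

```text
time: 6.0
position: [0.654, 0.0167, 0.3207]
orientation: [[1.0, 0.001, 0.0], [0.001, -1.0, 0.0], [0.0, -0.0, -1.0]]
wrist_force: [0.4, 0.0, -0.3]
opening: 0.0853
grasp_force: 0.0
```

Request:
servo_tool --plan '[[[0,0,0],[0,0,0],1],[[0,0,-0.02],[0,0,0],1],[[0,0,-0.05],[0,0,0],1],[[0,0,-0.09],[0,0,0],1],[[0,0,-0.13],[0,0,0],1]]'

```text
time: 6.5
position: [0.6538, 0.0167, 0.452]
orientation: [[1.0, 0.001, -0.001], [0.001, -1.0, 0.0], [-0.001, -0.0, -1.0]]
wrist_force: [1.3, 0.7, 0.3]
opening: 0.0856
grasp_force: 0.0
```

```bash
python3 - <<'E'
from h import *
st=sense();rel(st,[.6,0.02,.45]);
a=np.radians(-3.5);X=np.array([np.cos(a),np.sin(a),0]);Y=np.array([-np.sin(a),np.cos(a),0]);Z=np.array([0,0,1.])
t=np.radians(35);n=-np.sin(t)*X+np.cos(t)*Z; up=np.cos(t)*X+np.sin(t)*Z
D=np.array([.5185,.0262,.0595])
R=np.c_[up,-Y,-n]   # tool x up slope, z into face
print(st["position"],st["wrist_force"],st["qpos"])
rel(st,D+n*.30,R)
E
```

```text
shift [-0.0538 -0.0033  0.002 ]
[0.65383159 0.01670839 0.4520185 ] [1.26134613 0.66128239 0.34124435] [-3.04396935e-02  5.14445688e-01  1.11503426e+00  6.53067925e-08
  1.51266353e+00  1.53939294e+00]
shift [-0.307  -0.0203  0.1469]
rotvec deg [-1.09 35.02  3.44]
```

Request:
servo_tool --plan '[[[-0.045,-0.003,0],[0,7,0.7],1],[[-0.09,-0.006,0],[0,14,1.4],1],[[-0.135,-0.009,0.02],[-0.5,21,2.1],1],[[-0.175,-0.012,0.05],[-0.8,28,2.8],1],[[-0.21,-0.015,0.085],[-1,35,3.4],1]]'

```text
time: 7.0
position: [0.4423, 0.0316, 0.3661]
orientation: [[0.814, -0.06, 0.578], [-0.05, -0.998, -0.033], [0.579, -0.002, -0.816]]
wrist_force: [2.6, 0.7, -0.7]
opening: 0.0858
grasp_force: 0.0
```

```bash
cat >> h.py <<'E'
a=np.radians(-3.5);X=np.array([np.cos(a),np.sin(a),0]);Y=np.array([-np.sin(a),np.cos(a),0]);Z=np.array([0,0,1.])
t=np.radians(35);n=-np.sin(t)*X+np.cos(t)*Z; up=np.cos(t)*X+np.sin(t)*Z
D=np.array([.5185,.0262,.0595])
R=np.c_[up,-Y,-n]
E
python3 - <<'E'
from h import *
st=sense();print(st["qpos"]);rel(st,D+n*.30,R)
E
```

```text
[-0.00660293  0.02234268  1.9713372  -0.05796879  0.53218387  1.66518135]
shift [-0.1132  0.0007 -0.0057]
rotvec deg [-0.12 -0.36  0.  ]
```

Request:
servo_tool --plan '[[[-0.04,0,0],[0,0,0],1],[[-0.08,0,-0.003],[0,0,0],1],[[-0.113,0,-0.006],[0,0,0],1],[[-0.113,0,-0.006],[0,0,0],1]]'

```text
time: 7.4
position: [0.3458, 0.0374, 0.3045]
orientation: [[0.821, -0.059, 0.568], [-0.049, -0.998, -0.033], [0.569, -0.001, -0.822]]
wrist_force: [0.5, -0.4, -0.8]
opening: 0.0853
grasp_force: 0.0
```

```bash
cat > dial.py <<'E'
from h import *
import sys
st=sense();W=snapshot("wrist");c=cam(W,st);print(st["time"],st["position"],st["qpos"].round(3))
g=np.arange(-60,60.01,.25)/1000
def P(h): # rectify plane h out of the face: rows down = down slope, cols = scale -y
    src=[];
    for u,v in((-.06,-.06),(.06,-.06),(.06,.06),(-.06,.06)): src.append(proj(c,D+n*h-v*up-u*Y))
    dst=np.float32([[0,0],[480,0],[480,480],[0,480]])
    return cv2.warpPerspective(W["img"],cv2.getPerspectiveTransform(np.float32(src),dst),(480,480))
i=P(.006);np.save("rect.npy",i)
cv2.imwrite("pics/%s.png"%sys.argv[1],i[...,::-1]);save(sys.argv[1]+"raw",W)
E
python3 dial.py d5
```

```text
7.4 [0.3457875  0.0374336  0.30453286] [ 0.01  -0.109  2.26  -0.104  0.387  1.725]
```

View pics/d5.png

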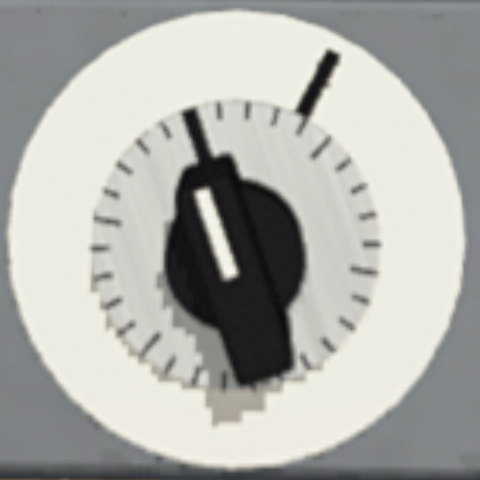

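The rectified dial view shows the disc centre at about (237,242) and the zero mark at (192,113), which is -18.5°. The needle is at +27°, so the knob needs about +45.5°.

```bash
python3 - <<'E'
from h import *
st=sense();Dc=D+.0009*Y-.0005*up
b=np.radians(-18.5);Rz=cv2.Rodrigues(np.array([0,0,b]))[0]
for d in(.24,.197): rel(st,Dc+n*d,R@Rz)
E
```

```text
shift [-0.0016 -0.0001  0.0602]
rotvec deg [ -0.12   0.09 -18.46]
shift [-0.0015 -0.      0.1032]
rotvec deg [ -0.12   0.09 -18.46]
```

Request:
servo_tool --plan '[[[-0.001,0,0.02],[0,0,-8],0.5],[[-0.0015,0,0.04],[0,0,-16],0.5],[[-0.0015,0,0.06],[0,0,-18.5],0.5],[[-0.0015,0,0.06],[0,0,-18.5],0.5],[[-0.0015,0,0.06],[0,0,-18.5],0.5]]'

```text
time: 7.95
position: [0.382, 0.0353, 0.2568]
orientation: [[0.796, 0.202, 0.571], [0.268, -0.963, -0.033], [0.543, 0.18, -0.82]]
wrist_force: [-0.9, 0.6, -0.2]
opening: 0.0425
grasp_force: 0.0
```

```bash
python3 - <<'E'
from h import *
st=sense();Dc=D+.0009*Y-.0005*up
b=np.radians(-18.5);Rz=cv2.Rodrigues(np.array([0,0,b]))[0]
print(st["opening"],st["wrist_force"]);rel(st,Dc+n*.197,R@Rz)
s=snapshot("wrist");save("w6",s)
E
```

```text
0.0425360802186678 [-0.93448014  0.56679479 -0.24127273]
shift [-0.0014 -0.0006  0.0431]
rotvec deg [-0.11  0.06 -0.08]
```

View pics/w6.png

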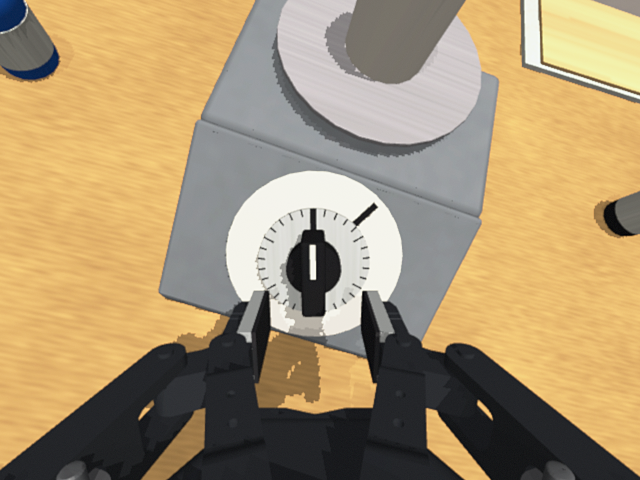

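The bar stands vertical at x≈313, centred between the fingers at 268 and 363, and the pot stands upright on the pan.

Request:
servo_tool --plan '[[[-0.001,-0.0005,0.015],[0,0,0],0.5],[[-0.001,-0.0005,0.03],[0,0,0],0.5],[[-0.001,-0.0005,0.043],[0,0,0],0.5],[[-0.001,-0.0005,0.043],[0,0,0],0.5],[[-0.001,-0.0005,0.043],[0,0,0],0.3]]'

```text
time: 8.5
position: [0.4052, 0.0341, 0.2212]
orientation: [[0.795, 0.202, 0.572], [0.269, -0.963, -0.033], [0.544, 0.181, -0.82]]
wrist_force: [0.1, 0.6, 0.4]
opening: 0.0292
grasp_force: 0.0
```

Request:
servo_tool --plan '[[[0,0,0],[0,0,0],0.1],[[0,0,0],[0,0,0],0.1],[[0,0,0],[0,0,0],0.1],[[0,0,0],[0,0,0],0.1],[[0,0,0],[0,0,0],0.1]]'

```text
time: 9.0
position: [0.4049, 0.0346, 0.2214]
orientation: [[0.794, 0.203, 0.573], [0.27, -0.962, -0.033], [0.544, 0.181, -0.819]]
wrist_force: [-10.3, 7.4, 10.7]
opening: 0.0122
grasp_force: 58.5
```

Request:
servo_tool --plan '[[[0,0,0],[0,0,5],0.1],[[0,0,0],[0,0,10],0.1],[[0,0,0],[0,0,15],0.1],[[0,0,0],[0,0,20],0.1],[[0,0,0],[0,0,25],0.1]]'

```text
time: 9.5
position: [0.4049, 0.0345, 0.2214]
orientation: [[0.805, -0.154, 0.573], [-0.165, -0.986, -0.033], [0.57, -0.068, -0.819]]
wrist_force: [-10.5, 5.9, 9.9]
opening: 0.0124
grasp_force: 58.6
```

Request:
servo_tool --plan '[[[0,0,0],[0,0,5],0.1],[[0,0,0],[0,0,10],0.1],[[0,0,0],[0,0,15],0.1],[[0,0,0],[0,0,20.5],0.1],[[0,0,0],[0,0,20.5],0.1]]'

```text
time: 10.0
position: [0.4049, 0.0344, 0.2214]
orientation: [[0.7, -0.427, 0.573], [-0.5, -0.865, -0.033], [0.509, -0.263, -0.819]]
wrist_force: [-10.9, 5.4, 11.7]
opening: 0.0121
grasp_force: 58.6
```

```bash
python3 - <<'E'
from h import *
st=sense();print(st["time"],st["wrist_force"],st["opening"],st["qpos"])
r=R.T@np.array(st["orientation"]);print(np.degrees(np.arctan2(r[1,0],r[0,0])))
s=snapshot("wrist");save("w7",s)
E
```

```text
10.0 [-10.9156561    5.39541081  11.66357942] 0.012082828086067088 [ 5.42822400e-04  2.13046083e-01  2.18073619e+00 -2.38007456e-01
  1.41757865e-01  2.33115145e+00]
27.16635646434328
```

View pics/w7.png

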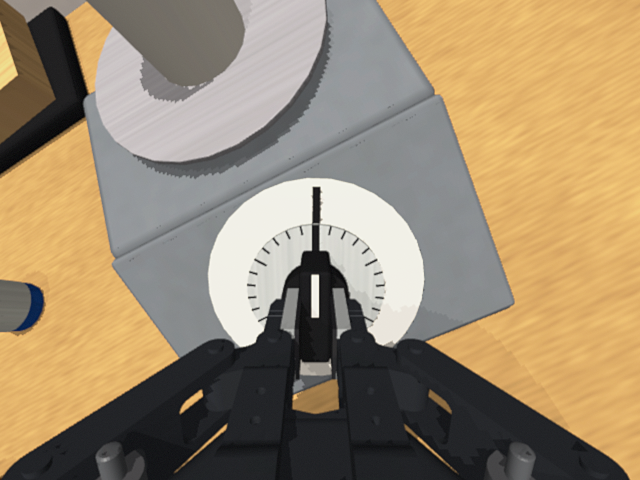

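The zero mark at (316,240) is in line with the needle at (317,190). I'll release and back away.

Request:
servo_tool --plan '[[[0,0,0],[0,0,0],0.3],[[0,0,0],[0,0,0],0.5],[[0,0,0],[0,0,0],0.5],[[0,0,-0.01],[0,0,0],0.5],[[0,0,-0.03],[0,0,0],0.5]]'

```text
time: 10.55
position: [0.388, 0.035, 0.2447]
orientation: [[0.703, -0.426, 0.57], [-0.498, -0.867, -0.033], [0.508, -0.26, -0.821]]
wrist_force: [0.4, -0.5, 0.6]
opening: 0.0428
grasp_force: 0.0
```

Request:
servo_tool --plan '[[[0,0,-0.025],[0,0,-6],0.5],[[0,0,-0.05],[0,0,-12],0.5],[[0,0,-0.075],[0,0,-18],0.5],[[0,0,-0.075],[0,0,-24],0.5],[[0,0,-0.075],[0,0,-27],0.5]]'

```text
time: 11.05
position: [0.345, 0.0376, 0.3073]
orientation: [[0.817, -0.056, 0.573], [-0.046, -0.998, -0.033], [0.574, 0.001, -0.819]]
wrist_force: [0.4, 0.2, 0.4]
opening: 0.0428
grasp_force: 0.0
```

```bash
python3 dial.py d8; python3 -c "
import cv2;from h import *
S=snapshot('side');i=cv2.resize(S['img'][130:330,220:400],(432,480));d=cv2.imread('pics/d8.png')
cv2.imwrite('pics/m8.png',cv2.resize(np.hstack([d,i[...,::-1]]),(798,420)))"
```

```text
11.05 [0.3450066  0.03761034 0.30734493] [ 0.011 -0.117  2.26  -0.105  0.39   1.722]
```

View pics/m8.png

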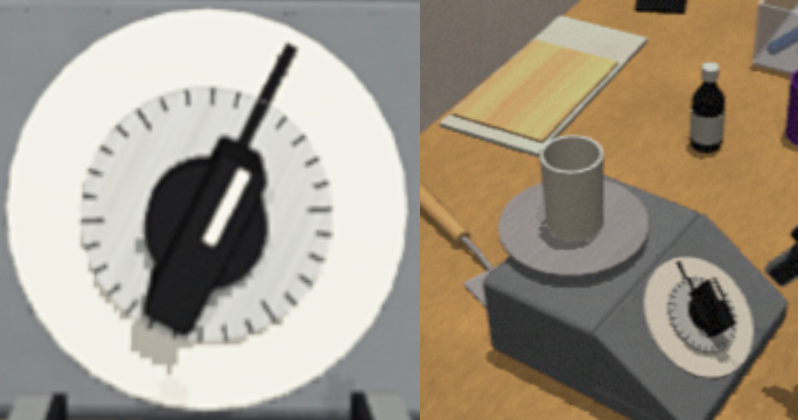

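The needle and the zero mark form one straight line, and the pot stands upright near the centre of the pan.

```bash
python3 -c "
from bench import hand_in;print(hand_in())"
```

```text
the job is handed in; nothing more can be done
None
```

The white pot stands upright and released near the middle of the pan, the zero mark was in line with the needle in the last picture, and the job is handed in at about 11 s on the robot's clock (no verdict was returned).

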